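Put the food tin away in the roller-catch cupboard

TASK

Put the food tin away in the small worktop cupboard: pull its door open past the roller catch, slide the tin in so that it stands upright inside, then push the door fully shut until the catch snaps home. Leave the jam jar, pepper mill, salt shaker and egg timer standing where they are.

Things in the scene. Friction and masses are not known exactly. Their poses are not given: they have to be found in the camera images.
- cupboard: Small white worktop cupboard with a grey door, fixed to the worktop: 240 wide (y) x 180 deep (x) x 220 mm high. Origin: centre of its footprint, on the worktop; +x points to its back, +y to its left seen from the front. The front edges of its sides lie at x = -90 mm. Sides and top are 16 mm thick. 170 mm deep inside; two spice jars stand in the last 65 mm of depth, left and right.
- cupboard_mouth (a point): Middle of the lower front edge of the opening, on the worktop; axes as the cupboard's. The opening is 208 mm wide (104 mm to each side of this point) and 204 mm high. There is no floor or sill: things slide in along the worktop.
- cupboard_door (a joint): Door angle in rad: 0 shut (as it starts), grows as the door swings out towards the robot and to the left, stops at 1.75; it stays where it is left. An overlay slab 238 wide x 215 high x 18 mm thick, 1 mm off the front edges, foot 4 mm above the worktop, hinged at the left (+y) front edge. Latched below 0.012 rad; a door that was not pushed through the catch stays standing off.
- door_handle (a point): Middle of the steel pull handle: a level bar 10 mm thick, 110 mm between the axes of its two 10 mm posts, its axis 42 mm off the door's outer face, so 37 mm of free space lie between bar and face, open from above and below. 178 mm above the worktop, 42 mm below the cupboard's top, 168 mm from the hinge line. Door shut: x points into the cupboard, y to its left, z up; it turns with the door.
- door_hinge (a point): Point on the vertical hinge line of the door (at the cupboard's left front edge), at the height of the handle. The door's inner face starts at this line.
- catch (a point): Roller of the sprung catch, under the cupboard's top, 195 mm from the hinge line, 22 mm behind the front edge. It grips a nose on the inside of the door: about 8 to 14 N at the handle pull the door through it, and as much push it shut. In closing it resists from about 0.08 rad of door angle, goes over centre at about 0.04 rad and then snaps the door to 0.
- tomato_tin_center (a point): Centre of the food tin: an upright cylinder 75 mm in diameter and 58 mm high, steel with a red and pale printed band, 0.18 to 0.36 kg, standing on the worktop in front of and to the right of the cupboard, clear of the door's swing. Origin at mid-height (29 mm), z up. Too wide for most grippers: slide it. Mind the 270 mm high microwave at the right end of the worktop.
- jam_jar: Bystander: round glass jam jar with a pale lid, 68 mm in diameter, 84 mm high, by the cupboard's right side. Origin: centre of its foot.
- pepper_mill: Bystander: brown wooden pepper mill, 58 mm in diameter, 160 mm high, standing beside the right front corner of the cupboard. Origin: centre of its foot.
- salt_shaker: Bystander: glass salt shaker with a grey cap, 44 mm in diameter, 90 mm high, standing beside the tin, in front of and to the right of the cupboard: sometimes left of the tin, in the way to the cupboard's mouth, sometimes right of it. Origin: centre of its foot.
- egg_timer: Bystander: red and white domed egg timer, 56 mm in diameter and height, right of the cupboard. Origin: centre of its foot.
Not all that is in view belongs to the job. What is shaped like the part that bears tomato_tin_center but orange or yellow is not meant.

How it is judged (in metres and radians):
On the way, in this order (a step that is already met when the one before it is completed fails the run):
1. the door is pulled open past the catch, wide enough to load (value of joint cupboard_door above 0.8 rad), for 0.2 s.
2. the tin stands upright with its centre inside the cupboard's front edge (x of tomato_tin_center in the frame of cupboard between -0.088 and 0.09 m and y of tomato_tin_center in the frame of cupboard between -0.104 and 0.104 m and angle between tomato_tin_center's own z axis and vertical below 0.15 rad), for 0.2 s.
At the end, for the whole second after the job is handed in: The door is latched (door angle under 0.012 rad) with the tin inside the cupboard (its centre at least 20 mm behind the front edges and between the side walls), upright within 0.15 rad and at rest (value of joint cupboard_door below 0.012 rad and x of tomato_tin_center in the frame of cupboard between -0.07 and 0.09 m and y of tomato_tin_center in the frame of cupboard between -0.104 and 0.104 m and angle between tomato_tin_center's own z axis and vertical below 0.15 rad and linear speed of tomato_tin below 0.02 m/s); the robot touches nothing.
It fails at once if the jam jar is shifted by more than 30 mm or tipped (distance of jam_jar from where it was at the start of the episode above 0.03 m or angle between jam_jar's own z axis and vertical above 0.4 rad).
It fails at once if the pepper mill is shifted by more than 30 mm or tipped (distance of pepper_mill from where it was at the start of the episode above 0.03 m or angle between pepper_mill's own z axis and vertical above 0.4 rad).
It fails at once if the salt shaker is shifted by more than 30 mm or tipped (distance of salt_shaker from where it was at the start of the episode above 0.03 m or angle between salt_shaker's own z axis and vertical above 0.4 rad).
It fails at once if the egg timer is shifted by more than 30 mm or tipped (distance of egg_timer from where it was at the start of the episode above 0.03 m or angle between egg_timer's own z axis and vertical above 0.4 rad).
It also fails if it takes over 72 s, if anything falls off the work surface, if the arm or the gripper's body presses on something with over 40 N, if the wrist force passes 120 N, or if a joint passes its speed limit or range.

ROBOT

A 7-joint arm with a two-finger parallel gripper is mounted at the origin on a cart in front of the work surface, level with it; the furniture and walls round the work are solid. World frame = base frame: x ahead of the robot, y to its left, z up, the work surface at z = 0. Lengths are in mm, angles in rad, forces in N, time in s.
With the tool pointing down it reaches from about 400 to 925 mm from the base axis. Payload 5.6 kg.
Tool frame: the origin (TCP) lies at the centre of the arm's flange, where the gripper is bolted on; the fingertips stand 173 mm ahead of it and the grasp point (between the pads) lies 155 mm ahead of it; z points along the fingers, y is the direction in which the jaws open and shut (so a half turn about z gives the same grasp; the last joint's range is limited). The gripper opens to 85 mm and grips with 20 to 120 N. Pads are 22 mm wide; open, the fingers measure 114 mm over their backs; the gripper's body (76 mm by 85 mm) begins 54 mm behind the grasp point. The pads swing forward as they close: fully open they stand 13 mm farther back than shut.
Start: joints at [1.252, 0.468, -0.012, 1.603, 0.006, 1.071, -0.056], TCP at [176.969, -625.447, 404.69] pointing down, gripper open.
Joint ranges: [-2.53, 2.53], [-0.31, 2.02], [-1.57, 1.55], [0.28, 2.44], [-1.29, 4.43], [0.15, 1.84], [-2.92, 2.92]. Speed limits (rad/s): [2.57, 2.57, 3.14, 3.14, 3.14, 3.14, 3.14].

INTERFACE

Orientations are given as a unit quaternion [w, x, y, z].
In Python, from workcell import manip, eyes, job gives the robot as it stands.
- The arm moves only by the tool step_arm, never from a script. Its argument "targets" is one flat list of numbers, 7 for each row, row after row: the shift along the tool's x, y, z in cm, then the turn, a rotation vector about the tool's x, y, z in degrees, then the opening, from -1 (shut) to 1 (fully open). A call has 1 to 20 rows; each row is the pose to reach, as a shift and turn from the pose commanded when the call began, along the tool's axes at that moment; what a row does not reach only later rows make up. A row lasts 1/12 s, in which the tool goes at most 41.7 mm and 7.16 degrees, less where a joint would pass 70% of its speed; a pose out of reach is approached as far as the arm can. A call with a gripper value outside its range is refused whole. The fingers move at their own pace and stop on an object; the grip force is fixed at half the most. Time passes only in rows, so rows that repeat a pose let the fingers close. It gives the time, the measured TCP pose, the force and the opening at its end, in the units of the state.
- manip.get_obs(): the state, without advancing time (a new reading comes with each control period).
- eyes.snapshot(name): name is "scene" or "top" or "wrist"; returns a dict with "frame" (420x560x3 uint8, blue, green, red), "depth" (420x560 float32, mm along the optical axis (not along the pixel's ray), 0 where there is no reading), "camera_matrix" (3x3 intrinsics, pixels), "rvec" (rotation vector, rad) and "tvec" (3), from world to camera coordinates, as OpenCV has them. Camera axes: x right, y down, z forward; pixel columns grow to the right and rows downward; lengths in mm; the calibration is good to about 2 mm. A picture is of the moment at which its call begins.
- job.job_done(): hands the job in, once; it reports no verdict.
The state is a dict: "time_s": time; "joint_positions": joint angles; "qvel": joint speeds; "joint_efforts": joint torques, N m; "position": TCP position; "orientation": TCP orientation; "wrist_force": force on the tool from outside, world axes, zero at the start; "torque": the same for the moment, N m; "finger_gap": finger opening in mm.
Only numpy, scipy, OpenCV 4.12 (cv2) and the standard library are available. Lean on these libraries where they do the work, as an engineer would, in place of code of your own. Each camera call takes 0.05 s, during which the arm holds its last target.

## Working session

There is one attempt and no reset: what is moved stays moved. The work goes in short steps, Python scripts to look and compute and a tool call to move; the robot and the scene stay as the last step left them, time stands still between calls to the robot, and variables do not carry over. Pictures are saved under pics/ and viewed, and the job is handed in when it is done.

Besides the shell and the picture viewer there is one more tool, called after "Request:" by a JSON object that holds its "method" and its "body", one argument or row to a line. step_arm: Moves the arm, as the interface text tells. Its arguments: {"type":"object","properties":{"targets":{"type":"array","items":{"type":"number"}}},"required":["targets"]}

```bash
ls; mkdir -p pics; cat > h.py <<'E'
import numpy as np,cv2
from workcell import manip,eyes,job
def snap(n,fn):
    s=eyes.snapshot(n); cv2.imwrite('pics/'+fn+'.png',s['frame']); np.savez('pics/'+fn+'.npz',**s); return s
def load(fn):
    return dict(np.load('pics/'+fn+'.npz'))
def cam(s):
    R=cv2.Rodrigues(s['rvec'])[0]; return s['camera_matrix'],R,np.array(s['tvec']).reshape(3)
def ray(s,u,v):
    K,R,t=cam(s); d=R.T@np.linalg.inv(K)@np.array([u,v,1.]); return -R.T@t,d
def onz(s,u,v,z):
    c,d=ray(s,u,v); return c+d*(z-c[2])/d[2]
def dep(s,u,v):
    c,d=ray(s,u,v); return c+d*s['depth'][int(round(v)),int(round(u))]
def proj(s,p):
    return cv2.projectPoints(np.array(p,float).reshape(-1,3),s['rvec'],np.array(s['tvec'],float),s['camera_matrix'],None)[0].reshape(-1,2)
E
python3 - <<'E'
from h import *
for n in ['scene','top','wrist']:
    s=snap(n,n+'0'); c,d=ray(s,280,210); print(n,c.round(),d.round(2))
print(manip.get_obs())
E
```

```text
pics
scene [-370.  693.  877.] [ 0.63 -0.55 -0.55]
top [ 117. -206. 1504.] [ 0.28  0.11 -0.95]
wrist [ 254. -602.  373.] [-0.3  -0.07 -0.95]
{'time_s': 0.15, 'joint_positions': array([ 1.25199122,  0.46822868, -0.01160695,  1.60341311,  0.0060109 ,
        1.07138401, -0.05627431]), 'qvel': array([ 4.50929606e-04, -3.28297852e-03, -7.31986983e-06, -3.68664705e-03,
       -1.43574990e-03,  2.50523899e-04, -7.51114520e-05]), 'joint_efforts': array([ 8.53215533e-04, -5.32793319e+01,  2.15421442e-02, -2.51554173e+01,
        1.14432588e-02,  5.55479506e-03,  4.98608600e-06]), 'position': array([ 176.91704886, -625.26692106,  403.92164716]), 'orientation': array([-6.82782956e-04,  9.90508355e-01,  1.37450755e-01, -1.51849399e-04]), 'wrist_force': array([-0.67709256, -0.51975658, -1.0995573 ]), 'torque': array([-0.02526666,  0.00779233, -0.0486915 ]), 'finger_gap': 85.88894671299518}
```

View pics/scene0.png

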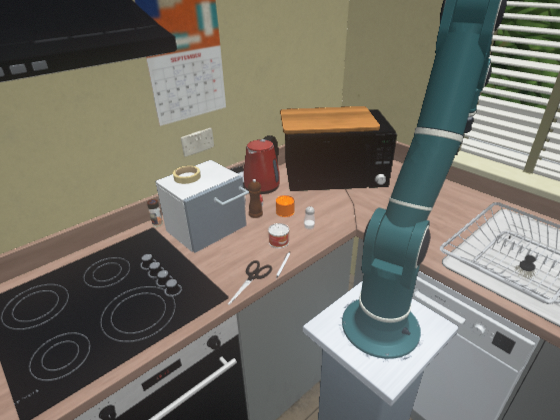

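View pics/top0.png

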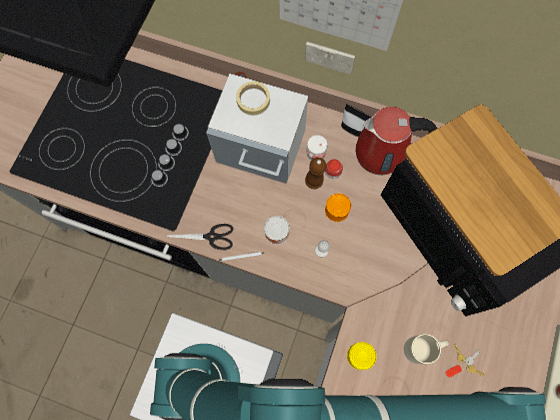

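View pics/wrist0.png

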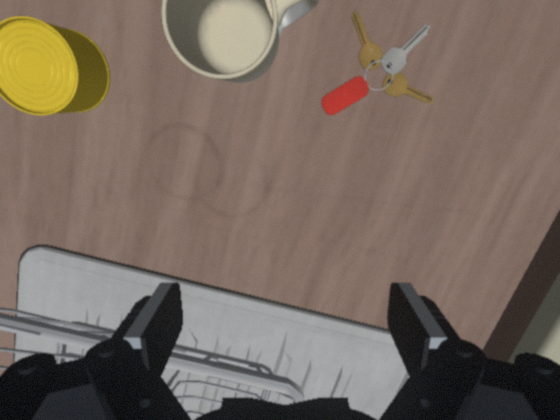

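Candidates for the tin: the red/pale cylinder at top(276,229)/scene(278,235), the orange one at top(338,207), the yellow one at top(362,355) and the egg timer at top(334,168). By the description I choose the red/pale one. I'll check it in a crop and measure.

```bash
python3 - <<'E'
from h import *
t=load('top0');s=load('scene0')
a=cv2.resize(t['frame'][60:280,190:390],None,fx=2.7,fy=2.7,interpolation=cv2.INTER_CUBIC)[:594]
b=cv2.resize(s['frame'][150:310,140:340],None,fx=3.9,fy=3.7,interpolation=cv2.INTER_CUBIC)[:592]
cv2.imwrite('pics/ca.png',a);cv2.imwrite('pics/cb.png',b)
for n,u,v in [('tin',276,229),('orange',338,207),('salt',322,245),('egg',334,168),('pep',317,165),('jam',317,143),('basepl',160,330),('cupTL',229,77),('cupTR',307,96),('cupBR',296,137),('cupBL',213,122),('handleL',241,167),('handleR',280,173),('yellow',362,355)]:
    print(n,dep(t,u,v).round())
E
```

```text
tin [479. -51.  52.]
orange [ 605. -204.   58.]
salt [ 470. -196.   89.]
egg [ 722. -154.   55.]
pep [ 673. -108.  155.]
jam [772. -80.  83.]
basepl [  76.  394. -906.]
cupTL [821. 215. 219.]
cupTR [838. -18. 220.]
cupBR [731. -24. 166.]
cupBL [671. 205. 219.]
handleL [636. 122.  35.]
handleR [641.  -6.  82.]
yellow [ 220. -398.   54.]
```

View pics/ca.png

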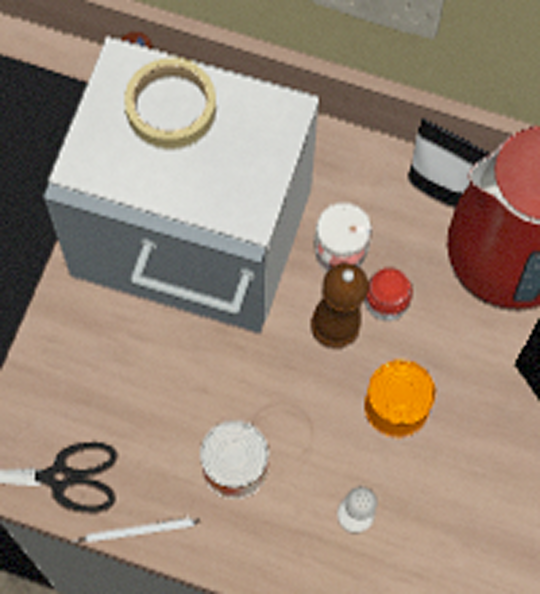

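View pics/cb.png

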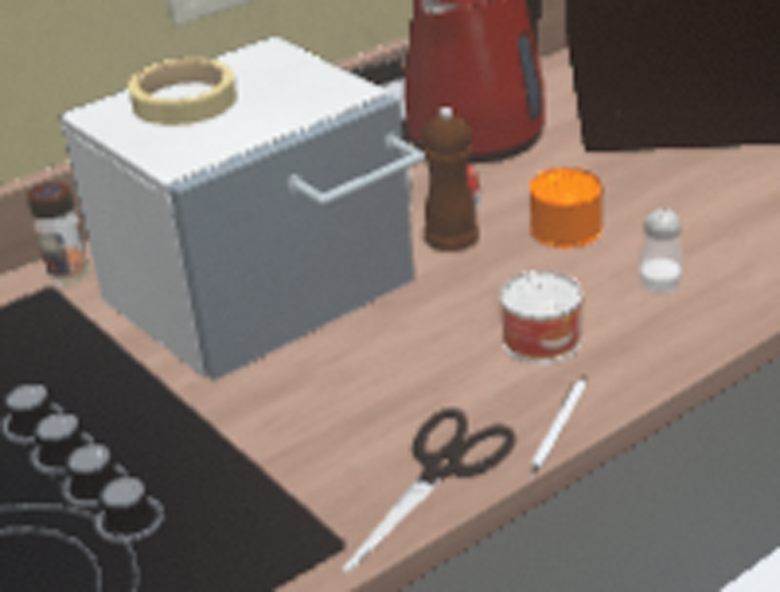

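The crop shows the red-banded tin with its silver lid at top(276,229). The orange tin, the salt shaker (322,245) and the mill (317,165) stand clear of it. Next I'll take precise poses from both views.

```bash
cat >> h.py <<'E'
def cloud(s):
    K,R,t=cam(s); h,w=s['depth'].shape; u,v=np.meshgrid(np.arange(w),np.arange(h))
    P=np.stack([(u-K[0,2])/K[0,0],(v-K[1,2])/K[1,1],np.ones_like(u)],-1)*s['depth'][...,None]
    return (P-t)@R
E
python3 - <<'E'
from h import *
for n in ['top0','scene0']:
    s=load(n);P=cloud(s);ok=s['depth']>0
    def box(x0,x1,y0,y1,z0,z1): return ok&(P[...,0]>x0)&(P[...,0]<x1)&(P[...,1]>y0)&(P[...,1]<y1)&(P[...,2]>z0)&(P[...,2]<z1)
    m=box(580,950,-100,300,208,228)
    q=P[m][:,:2].astype(np.float32); r=cv2.minAreaRect(q); print(n,'cup',m.sum(),r, P[m][:,2].mean()); print(cv2.boxPoints(r).round())
    for k,(x,y,z,rr) in dict(tin=(479,-51,58,60),orange=(605,-204,58,60),salt=(470,-196,90,40),egg=(722,-154,50,35),pep=(673,-108,155,32),jam=(772,-80,84,40)).items():
        m=box(x-rr,x+rr,y-rr,y+rr,z-9,z+9)
        if m.sum()>5:
            c,rad=cv2.minEnclosingCircle(P[m][:,:2].astype(np.float32)); print(k,m.sum(),np.round(c),round(rad,1),'median z',np.median(P[m][:,2]).round(1),P[m].mean(0).round())
    # anything between handle
    m=box(520,720,-40,250,165,195); print('handlez',m.sum())
    m=box(480,680,-60,240,150,200)
    # tin ray check
E
```

```text
top0 cup 5034 ((791.9229125976562, 62.203155517578125), (312.3455810546875, 313.60589599609375), 1.5624300241470337) 219.28722342664196
[[632. 215.]
 [640. -99.]
 [952. -90.]
 [944. 223.]]
tin 477 [482. -52.] 38.2 median z 54.9 [482. -51.  55.]
orange 453 [ 613. -203.] 38.3 median z 54.9 [ 613. -203.   55.]
salt 80 [ 471. -201.] 16.6 median z 86.0 [ 471. -200.   86.]
egg 180 [ 722. -144.] 36.8 median z 49.9 [ 729. -152.   50.]
pep 61 [ 679. -108.] 18.7 median z 148.7 [ 681. -107.  151.]
jam 316 [766. -81.] 32.5 median z 83.7 [765. -82.  84.]
handlez 584
scene0 cup 1852 ((791.3887329101562, 67.65052795410156), (313.9274597167969, 310.0728454589844), 1.029313564300537) 221.04779002898806
[[632. 220.]
 [637. -90.]
 [951. -85.]
 [946. 225.]]
tin 248 [483. -51.] 40.3 median z 57.3 [481. -48.  57.]
orange 187 [ 616. -199.] 43.1 median z 57.4 [ 611. -199.   57.]
salt 39 [ 469. -197.] 15.4 median z 87.3 [ 468. -195.   87.]
egg 10 [ 713. -155.] 11.9 median z 48.0 [ 714. -158.   49.]
pep 38 [ 678. -103.] 18.3 median z 150.1 [ 678. -102.  151.]
handlez 618
```

```bash
python3 - <<'E'
from h import *
for n in ['top0','scene0']:
    s=load(n);P=cloud(s);ok=s['depth']>0
    m=(ok&(P[...,0]>580)&(P[...,0]<900)&(P[...,1]>-100)&(P[...,1]<290)&(abs(P[...,2]-220)<7)).astype(np.uint8)
    m=cv2.morphologyEx(m,cv2.MORPH_OPEN,np.ones((3,3)))
    k,l,st,_=cv2.connectedComponentsWithStats(m); i=1+np.argmax(st[1:,4]); m=(l==i).astype(np.uint8)
    q=P[m>0][:,:2].astype(np.float32); r=cv2.minAreaRect(q); print(n,r); print(cv2.boxPoints(r).round())
    c,_=cv2.findContours(m,cv2.RETR_EXTERNAL,cv2.CHAIN_APPROX_NONE); 
    h=cv2.convexHull(c[0]);a=cv2.approxPolyDP(h,4,True)[:,0]; 
    for u,v in a: print((u,v),onz(s,u,v,220).round())
    # door face points
    f=ok&(P[...,2]>20)&(P[...,2]<140)&(P[...,0]>600)&(P[...,0]<740)&(P[...,1]>-40)&(P[...,1]<215)
    q=P[f]; 
    vx=cv2.fitLine(q[:,:2].astype(np.float32),cv2.DIST_HUBER,0,.01,.01).ravel(); print('door face line',vx, f.sum(), 'yaw',np.arctan2(vx[0],-vx[1])*57.3)
    # handle: in front of face, z 165-190
    nrm=np.array([vx[1],-vx[0]]); nrm*=-np.sign(nrm[0]) 
    d=(P[...,:2]-vx[2:4])@nrm
    hm=ok&(d>25)&(d<60)&(P[...,2]>160)&(P[...,2]<195)&(P[...,1]<190)&(P[...,1]>-60)&(P[...,0]>560)
    q=P[hm]; print('handle',hm.sum(),q.mean(0).round(1),'d',d[hm].mean().round(1)); 
    al=q[:,:2]@np.array([-nrm[1],nrm[0]]);
    if len(q): print(q[al.argmin()].round(),q[al.argmax()].round(),np.ptp(al), 'zmax',np.percentile(q[:,2],95))
E
```

```text
top0 ((736.7757568359375, 96.63346862792969), (202.75521850585938, 241.40003967285156), 1.7395563125610352)
[[632. 214.]
 [639. -27.]
 [842. -21.]
 [834. 220.]]
(np.int32(229), np.int32(75)) [827. 217. 220.]
(np.int32(307), np.int32(96)) [838. -18. 220.]
(np.int32(286), np.int32(156)) [643. -24. 220.]
(np.int32(208), np.int32(134)) [632. 204. 220.]
door face line [ 3.7986510e-02 -9.9927825e-01  6.3731049e+02  9.8621498e+01] 986 yaw 2.177151
handle 179 [597.6  43.  181.1] d 41.8
[604. 104. 177.] [605. -17. 184.] 120.39287634912785 zmax 186.40834618741923
scene0 ((735.9585571289062, 98.29781341552734), (205.33297729492188, 243.57769775390625), 2.08427357673645)
[[629. 216.]
 [638. -27.]
 [843. -20.]
 [834. 224.]]
(np.int32(241), np.int32(176)) [648. -22. 220.]
(np.int32(187), np.int32(202)) [627. 212. 220.]
(np.int32(156), np.int32(183)) [814. 225. 220.]
(np.int32(208), np.int32(160)) [843.  -9. 220.]
door face line [ 2.8731639e-02 -9.9958718e-01  6.3824078e+02  1.0200377e+02] 1653 yaw 1.6465493
handle 101 [596.6  48.6 182.7] d 43.2
[593. 108. 183.] [613. -11. 185.] 118.90689479304896 zmax 187.15768788559916
```

```bash
cat >> h.py <<'E'
from scipy.spatial.transform import Rotation as Ro
def qR(q): return Ro.from_quat(np.r_[q[1:],q[0]])
def toolR(yaw,tilt=0):
    # tool down with tool x at heading yaw(deg); tilt: fingers swing toward heading yaw
    x=np.array([1,0,0]);R=Ro.from_matrix(np.array([[1,0,0],[0,-1,0],[0,0,-1]]).T)
    return Ro.from_euler('z',yaw,degrees=True)*Ro.from_euler('y',-tilt,degrees=True)*R
def rows(targets,o=None,p0=None,R0=None):
    """targets: list of (p,yaw,tilt) for TCP; prints shift cm and rotvec deg"""
    if o is None: o=manip.get_obs()
    p0=o['position'] if p0 is None else p0; R0=qR(o['orientation']) if R0 is None else R0
    for p,yaw,tilt in targets:
        d=R0.inv().apply(np.array(p)-p0)/10; r=(R0.inv()*toolR(yaw,tilt)).as_rotvec(degrees=True)
        print(', '.join('%.2f'%v for v in np.r_[d,r]))
YAW=1.9; HINGE=np.array([652.,214.5]); ORG=np.array([746.,97.6])
def cw(x,y): # cupboard->world
    a=np.radians(YAW); return ORG+np.array([np.cos(a)*x-np.sin(a)*y,np.sin(a)*x+np.cos(a)*y])
def wc(p):
    a=np.radians(YAW); d=np.array(p)[:2]-ORG; return np.array([np.cos(a)*d[0]+np.sin(a)*d[1],-np.sin(a)*d[0]+np.cos(a)*d[1]])
def door(off,s,phi): # point 'off' outward of inner face, s from hinge along door, at angle phi(rad)
    a=np.radians(YAW)-phi; return HINGE+np.array([-np.cos(a)*off+np.sin(a)*s,-np.sin(a)*off-np.cos(a)*s])
E
python3 - <<'E'
from h import *
t=load('top0');P=cloud(t)
m=(P[...,2]>150)&(P[...,1]<-200)&(P[...,0]>300)&(P[...,0]<1000)&(t['depth']>0)
q=P[m];print('tall things right: x',np.percentile(q[:,0],[1,99]),'y',np.percentile(q[:,1],[1,99]),q[:,2].max())
for u,v in [(385,190),(470,300),(450,300),(405,160)]: print(dep(t,u,v).round())
print('handle pred',door(60,168,0),'mouth',cw(-90,0),'salt etc in cup frame',[wc(p).round() for p in [(482,-51),(470,-198),(679,-105)]])
o=manip.get_obs();print((toolR(15.8).inv()*qR(o['orientation'])).as_rotvec(degrees=True))
xy=door(60-5-11-8,168,0) # finger centre in gap
print('hook xy',xy, door(43,168,0))
rows([((180,-620,520),10,0),((400,-250,520),5,0),((xy[0]-60,xy[1],420),1.9,0)])
E
```

```text
tall things right: x [451.63300375 963.46468406] y [-736.87132373 -210.4691327 ] 665.8205425438745
[ 695. -320.   82.]
[ 449. -619.  133.]
[ 463. -606.   -8.]
[ 719. -331.  265.]
handle pred [597.60305701  44.60305302] mouth [656.04948057  94.61603395] salt etc in cup frame [array([-269., -140.]), array([-286., -286.]), array([ -74., -200.])]
[ 0.07989025 -0.0064817  -0.00072226]
hook xy [621.5898622  45.3987773] [614.59371068  45.16669105]
0.44, -0.44, -11.61, -0.08, 0.01, 5.80
31.68, -30.05, -11.57, -0.08, 0.01, 10.80
55.28, -54.06, -1.54, -0.08, 0.02, 13.90
```

Request:
{"method": "step_arm", "body": {
  "targets": [0,0,-6,0,0,0,-1,0,0,-11.6,0,0,3,-1,8,-8,-11.6,0,0,6,-1,16,-15,-11.6,0,0,9,-1,24,-22.5,-11.6,0,0,11,-1,32,-30,-11.6,0,0,12,-1,32,-30,-11.6,0,0,14,-1,36,-34,-11.6,0,0,14,-1,40,-38,-11.6,0,0,14,-1,44,-42,-11.6,0,0,14,-1,48,-46,-11,0,0,14,-1,52,-50,-8,0,0,14,-1,55,-54,-5,0,0,14,-1,55,-54,-5,0,0,14,-1,55,-54,-5,0,0,14,-1,55,-54,-5,0,0,14,-1,55,-54,-5,0,0,14,-1,55,-54,-5,0,0,14,-1]
}}

```text
time_s: 1.65
position: [506.9, -50.4, 471.7]
orientation: [0.0, 1.0, 0.016, 0.0]
wrist_force: [0.4, -0.3, 0.1]
finger_gap: -0.1
```

Request:
{"method": "step_arm", "body": {
  "targets": [0,0,0,0,0,0,-1,0,0,0,0,0,0,-1,0,0,0,0,0,0,-1]
}}

```text
time_s: 1.9
position: [506.4, -52.6, 471.5]
orientation: [0.0, 1.0, 0.016, -0.001]
wrist_force: [0.1, -0.6, 0.9]
finger_gap: -0.3
```

```bash
python3 - <<'E'
from h import *
s=snap('wrist','w1'); o=manip.get_obs(); print(o['position'],o['orientation'],o['joint_positions'].round(3))
print(ray(s,280,210))
for n,p in dict(handle=(*door(60,168,0),178),hingetop=(*HINGE,220),fr=(*door(18,238,0),219),tin=(482,-51,58)).items(): print(n,proj(s,p).round())
E
```

```text
[506.24258126 -53.3486474  471.75014141] [ 3.06941074e-04  9.99889085e-01  1.48865508e-02 -3.37544915e-04] [ 0.437  0.199 -0.453  1.841  0.097  1.124 -1.591]
(array([586.43643007, -48.71982153, 440.61934974]), array([-0.30513058,  0.00364735, -0.95245851]))
handle [[149.  73.]]
hingetop [[-219.  -56.]]
fr [[242. -16.]]
tin [[284. 194.]]
```

View pics/w1.png

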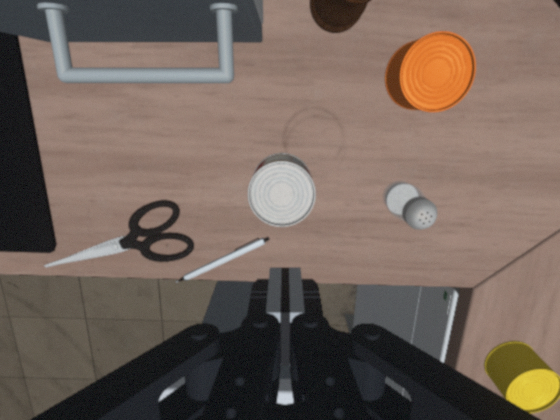

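The wrist view shows the bar from (65,76) to (228,76), with its middle at (147,75) against my prediction of (149,73). The tin lid is at (282,193) against (284,194). The two agree, so next I'll hook the handle.

```bash
python3 - <<'E'
from h import *
xy=door(36,168,0); print(xy)
rows([((*xy,410),1.9,0),((*xy,333),1.9,0)])
E
```

```text
[621.5898622  45.3987773]
11.83, -9.53, 6.16, 0.03, 0.04, -0.19
11.83, -9.54, 13.86, 0.03, 0.04, -0.19
```

Request:
{"method": "step_arm", "body": {
  "targets": [6,-5,0,0,0,0,-1,11.8,-9.5,4,0,0,0,-1,11.8,-9.5,6,0,0,0,-1,11.8,-9.5,6,0,0,0,-1,11.8,-9.5,6,0,0,0,-1,11.8,-9.5,6,0,0,0,-1]
}}

```text
time_s: 2.45
position: [621.9, 46.0, 409.1]
orientation: [-0.0, 1.0, 0.016, -0.002]
wrist_force: [-0.9, -0.8, -0.4]
finger_gap: -0.1
```

```bash
python3 - <<'E'
from h import *
s=snap('wrist','w2');snap('scene','s2'); o=manip.get_obs(); print(o['position'],o['orientation'],o['joint_positions'].round(3))
for n,p in dict(handle=(*door(60,168,0),178),tip=(o['position']-[0,0,173])).items(): print(n,proj(s,p).round())
xy=door(36,168,0); rows([((*xy,333),1.9,0)])
E
```

```text
[621.40879409  44.57683845 412.26950411] [5.75394829e-04 9.99895178e-01 1.44672834e-02 1.96774933e-05] [ 0.215  0.464 -0.461  1.641  0.228  1.09  -1.851]
handle [[288. 271.]]
tip [[291. 287.]]
0.02, -0.09, 7.93, 0.07, -0.00, -0.24
```

View pics/w2.png

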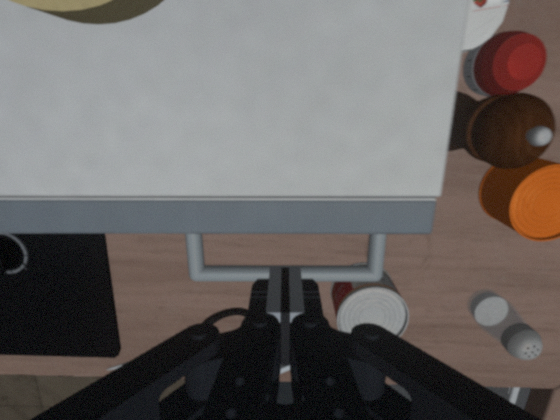

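View pics/s2.png

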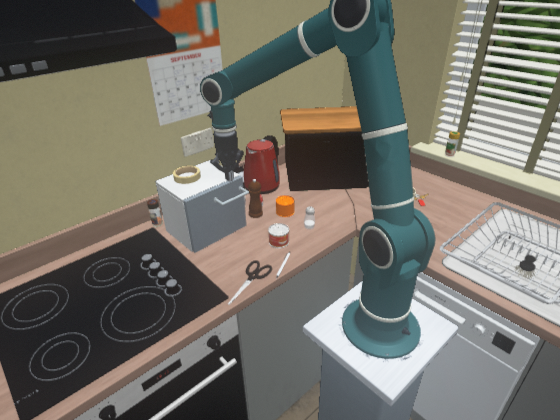

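Request:
{"method": "step_arm", "body": {
  "targets": [0,0,2,0,0,0,-1,0,0,4,0,0,0,-1,0,0,5,0,0,0,-1,0,0,6,0,0,0,-1,0,0,7,0,0,0,-1,0,0,7.8,0,0,0,-1,0,0,7.8,0,0,0,-1,0,0,7.8,0,0,0,-1]
}}

```text
time_s: 3.22
position: [621.5, 46.4, 333.9]
orientation: [0.0, 1.0, 0.016, -0.0]
wrist_force: [-0.9, -0.0, 0.8]
finger_gap: -0.0
```

```bash
python3 - <<'E'
from h import *
o=manip.get_obs(); print(o['position'],o['wrist_force'],o['joint_positions'].round(3))
T=[]
for f in np.r_[np.arange(0.05,0.2,.05),np.arange(.2,1.5,.1),1.5]:
    T.append(((*door(38,168,f),o['position'][2]),1.9-np.degrees(f),0))
rows(T)
E
```

```text
[621.54167631  46.35548601 333.93035172] [-0.88314784 -0.02007562  0.79023755] [ 0.193  0.547 -0.437  1.708  0.274  0.947 -1.888]
-1.03, -0.11, 0.00, 0.00, 0.01, 2.76
-1.86, -0.36, 0.00, 0.00, 0.01, 5.62
-2.67, -0.66, 0.00, 0.00, 0.01, 8.49
-3.46, -0.99, 0.00, 0.00, 0.01, 11.35
-3.46, -0.99, 0.00, 0.00, 0.01, 11.35
-5.00, -1.77, 0.00, 0.00, 0.01, 17.08
-6.45, -2.70, 0.00, 0.00, 0.01, 22.81
-7.79, -3.77, 0.00, 0.00, 0.01, 28.54
-9.03, -4.97, 0.00, 0.00, 0.01, 34.27
-10.14, -6.28, 0.00, 0.01, 0.01, 40.00
-11.11, -7.70, 0.00, 0.01, 0.01, 45.73
-11.94, -9.22, 0.00, 0.01, 0.01, 51.46
-12.61, -10.80, 0.00, 0.01, 0.01, 57.19
-13.12, -12.45, 0.00, 0.01, 0.01, 62.92
-13.46, -14.13, 0.00, 0.01, 0.01, 68.65
-13.63, -15.85, 0.00, 0.01, 0.01, 74.38
-13.63, -17.57, 0.00, 0.01, 0.01, 80.11
-13.46, -19.28, 0.00, 0.01, 0.01, 85.84
```

J7 would run into its range while following the arc (-1.89 and decreasing). I'll lift, turn the gripper half round and hook again.

Request:
{"method": "step_arm", "body": {
  "targets": [0,0,-4,0,0,0,-1,0,0,-8,0,0,0,-1,0,0,-8,0,0,0,-1,0,0,-8,0,0,-60,-1,0,0,-8,0,0,-60,-1,0,0,-8,0,0,-60,-1,0,0,-8,0,0,-60,-1,0,0,-8,0,0,-60,-1,0,0,-8,0,0,-60,-1,0,0,-8,0,0,-60,-1,0,0,-8,0,0,-60,-1,0,0,-8,0,0,-90,-1,0,0,-8,0,0,-90,-1,0,0,-8,0,0,-90,-1,0,0,-8,0,0,-90,-1,0,0,-8,0,0,-90,-1]
}}

```text
time_s: 4.55
position: [621.7, 46.5, 414.7]
orientation: [0.001, 0.694, 0.72, 0.001]
wrist_force: [-0.4, 0.0, -0.2]
finger_gap: -0.2
```

```bash
python3 - <<'E'
from h import *
o=manip.get_obs(); print(o['position'],o['joint_positions'].round(3))
rows([((*door(36,168,0),413),181.9,0)])
E
```

```text
[621.7442432   46.47882104 414.72623555] [ 0.441  0.552 -0.802  1.623  0.427  1.148 -0.428]
-0.11, -0.02, 0.17, 0.08, 0.07, -89.78
```

Request:
{"method": "step_arm", "body": {
  "targets": [0,0,0,0,0,-60,-1,0,0,0,0,0,-60,-1,0,0,0,0,0,-60,-1,0,0,0,0,0,-60,-1,0,0,0,0,0,-60,-1,0,0,0,0,0,-60,-1,0,0,0,0,0,-60,-1,0,0,0,0,0,-60,-1,0,0,0,0,0,-90,-1,0,0,0,0,0,-90,-1,0,0,0,0,0,-90,-1,0,0,0,0,0,-90,-1,0,0,0,0,0,-90,-1,0,0,0,0,0,-90,-1,0,0,0,0,0,-90,-1]
}}

```text
time_s: 5.8
position: [621.7, 46.3, 414.3]
orientation: [0.0, -0.014, 1.0, 0.0]
wrist_force: [-0.5, -0.2, -0.3]
finger_gap: -0.2
```

```bash
python3 - <<'E'
from h import *
o=manip.get_obs(); print(o['position'],o['joint_positions'].round(3))
rows([((*door(36,168,0),333),181.9,0)])
E
```

```text
[621.73383512  46.29699167 414.31404172] [ 0.62   0.713 -1.143  1.613  0.675  1.262  0.954]
0.02, -0.09, 8.13, 0.01, 0.05, -0.26
```

Request:
{"method": "step_arm", "body": {
  "targets": [0,0,2,0,0,0,-1,0,0,4,0,0,0,-1,0,0,5,0,0,0,-1,0,0,6,0,0,0,-1,0,0,7,0,0,0,-1,0,0,8.1,0,0,0,-1,0,0,8.1,0,0,0,-1,0,0,8.1,0,0,0,-1]
}}

```text
time_s: 6.47
position: [621.5, 46.5, 332.6]
orientation: [-0.0, -0.016, 1.0, 0.0]
wrist_force: [0.2, 0.2, 0.2]
finger_gap: 0.0
```

```bash
python3 - <<'E'
from h import *
o=manip.get_obs(); print(o['position'],o['wrist_force'],o['joint_positions'].round(3))
rows([((*door(38,168,f),o['position'][2]),181.9-np.degrees(f),0) for f in np.arange(0.04,.45,.04)])
E
```

```text
[621.48283649  46.49143089 332.56652816] [0.17386735 0.21949618 0.20050658] [ 0.584  0.791 -1.072  1.684  0.757  1.141  0.898]
0.86, 0.05, 0.00, 0.01, -0.04, 2.18
1.52, 0.24, 0.00, 0.00, -0.04, 4.48
2.18, 0.46, 0.00, 0.00, -0.04, 6.77
2.82, 0.71, 0.00, 0.00, -0.04, 9.06
3.46, 0.97, 0.00, 0.00, -0.04, 11.35
4.08, 1.27, 0.00, 0.00, -0.04, 13.64
4.69, 1.59, 0.00, 0.00, -0.04, 15.94
5.29, 1.93, 0.00, -0.00, -0.04, 18.23
5.87, 2.30, 0.00, -0.00, -0.04, 20.52
6.44, 2.68, 0.00, -0.00, -0.04, 22.81
6.99, 3.10, 0.01, -0.00, -0.04, 25.10
```

Request:
{"method": "step_arm", "body": {
  "targets": [0.5,0,0,0,0,1,-1,0.9,0,0,0,0,2,-1,1.2,0.1,0,0,0,3,-1,1.5,0.2,0,0,0,4.5,-1,1.8,0.3,0,0,0,5.5,-1,2.2,0.5,0,0,0,6.8,-1,2.8,0.7,0,0,0,9,-1,3.5,1,0,0,0,11.4,-1,4.1,1.3,0,0,0,13.6,-1,4.7,1.6,0,0,0,15.9,-1,5.3,1.9,0,0,0,18.2,-1]
}}

```text
time_s: 7.38
position: [567.5, 64.0, 333.6]
orientation: [0.001, 0.144, 0.99, 0.0]
wrist_force: [1.1, -0.7, -0.6]
finger_gap: -0.4
```

```bash
python3 - <<'E'
from h import *
o=manip.get_obs(); print(o['position'],o['wrist_force'],o['joint_positions'].round(3))
snap('scene','s3');snap('wrist','w3')
rows([((*door(38,168,f),o['position'][2]),181.9-np.degrees(f),0) for f in np.r_[np.arange(0.4,1.7,.1)]])
E
```

```text
[567.4555812   63.96013927 333.63114419] [ 1.05803013 -0.69517593 -0.63248317] [ 0.582  0.684 -1.044  1.814  0.681  1.052  0.555]
1.22, 0.35, 0.01, -0.03, 0.06, 4.65
2.83, 0.95, 0.01, -0.03, 0.06, 10.38
4.38, 1.70, 0.00, -0.02, 0.06, 16.11
5.84, 2.61, 0.00, -0.02, 0.06, 21.84
7.21, 3.65, 0.00, -0.02, 0.06, 27.57
8.47, 4.83, -0.00, -0.02, 0.06, 33.30
9.60, 6.13, -0.00, -0.01, 0.06, 39.03
10.59, 7.53, -0.00, -0.01, 0.06, 44.76
11.45, 9.03, -0.01, -0.01, 0.07, 50.49
12.14, 10.60, -0.01, -0.00, 0.07, 56.22
12.68, 12.24, -0.01, 0.00, 0.07, 61.95
13.05, 13.92, -0.01, 0.00, 0.07, 67.67
13.25, 15.63, -0.01, 0.01, 0.07, 73.40
```

View pics/s3.png

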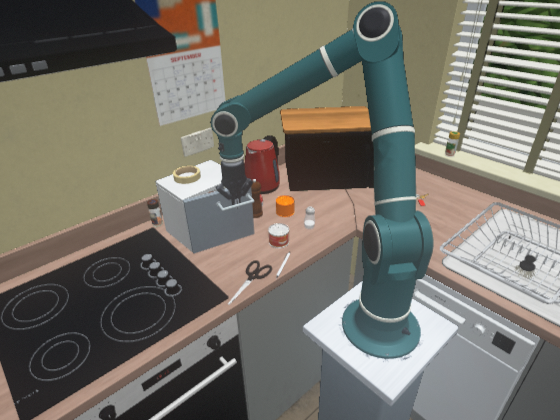

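View pics/w3.png

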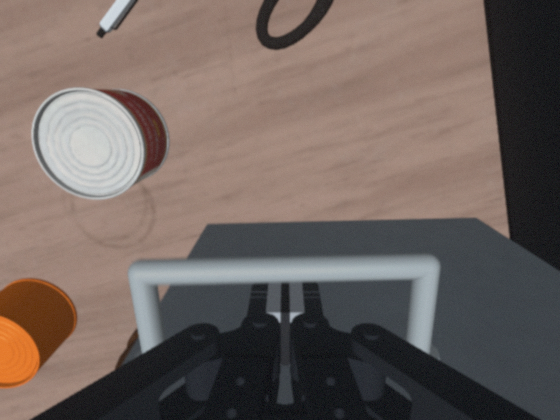

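The door is past the catch and the bar at (285,268) is hooked on the fingers. I'll go on along the arc.

Request:
{"method": "step_arm", "body": {
  "targets": [1.2,0.3,0,0,0,4.7,-1,2.8,1,0,0,0,10.4,-1,4.4,1.7,0,0,0,16,-1,5.8,2.6,0,0,0,22,-1,7.2,3.7,0,0,0,27.6,-1,8.5,4.8,0,0,0,33.3,-1,9.6,6.1,0,0,0,39,-1,10.6,7.5,0,0,0,44.8,-1,11.5,9,0,0,0,50.5,-1,12.1,10.6,0,0,0,56,-1,12.7,12.2,0,0,0,62,-1,13,13.9,0,0,0,67.7,-1,13.1,14.7,0,0,0,70.5,-1,13.1,14.7,0,0,0,70.5,-1,13.1,14.7,0,0,0,70.5,-1]
}}

```text
time_s: 8.73
position: [483.7, 242.0, 333.1]
orientation: [0.0, 0.687, 0.727, 0.0]
wrist_force: [0.3, -0.9, 0.4]
finger_gap: 0.1
```

```bash
python3 - <<'E'
from h import *
o=manip.get_obs(); print(o['position'],o['wrist_force'],o['joint_positions'].round(3))
snap('scene','s4');snap('top','t4')
E
```

```text
[483.68612846 242.03235418 333.10541716] [ 0.28273981 -0.85101293  0.37086183] [ 0.098  0.514 -0.796  1.895  0.457  0.923 -0.86 ]
```

View pics/s4.png

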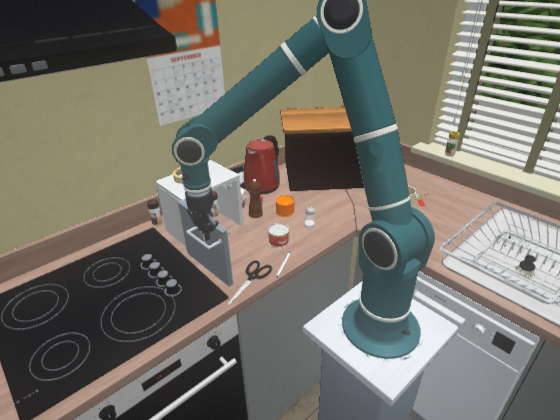

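View pics/t4.png

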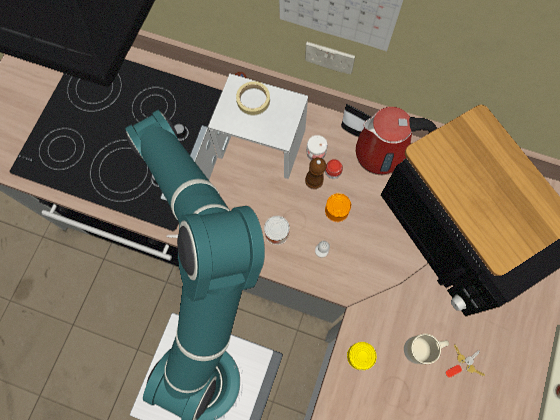

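The door stands at about 1.4 rad and the mouth is open. Next: lift out and go over to the tin, tilted 35° so that the wrist stays clear of the cupboard's top.

```bash
cat >> h.py <<'E'
def tcp(g,yaw,tilt,d=144.): # TCP for grasp point g
    return np.array(g)-d*toolR(yaw,tilt).apply([0,0,1])
E
python3 - <<'E'
from h import *
print(toolR(181.9,-35).apply([0,0,1]),toolR(181.9,-35).apply([0,1,0]))
p=manip.get_obs()['position']
g=(482,-51,40); a=tcp(g,181.9,-35); print(a)
up=p+[0,0,120]
rows([(up,94.5,0),((430,50,420),150,-10),(a+[0,0,170],181.9,-35),(a+[0,0,120],181.9,-35)])
print(cw(-48,-15))
E
```

```text
[ 0.57326109  0.01901703 -0.81915204] [-0.03315518  0.99945022  0.        ]
[399.45040258 -53.73845219 157.95789438]
-0.01, -0.00, -12.00, -0.01, 0.04, -1.36
-18.78, -6.43, -8.70, -4.99, -9.13, -56.71
-28.97, -10.04, 0.51, -27.08, -27.61, -85.73
-28.96, -10.04, 5.51, -27.08, -27.61, -85.73
[698.52371731  81.0167982 ]
```

Request:
{"method": "step_arm", "body": {
  "targets": [0,0,-4,0,0,0,-1,0,0,-8,0,0,0,-1,0,0,-12,0,0,0,-1,0,0,-12,0,0,0,-1,-4,-1,-12,-1.8,-1.8,-5.7,-1,-8,-2.5,-12,-3.6,-3.7,-11.4,-1,-11,-3.5,-11,-5.4,-5.5,-17,-1,-14,-5,-10,-7.2,-7.4,-23,-1,-17,-6,-9,-9,-9.2,-28.5,0,-20,-7,-8,-10.8,-11,-34,1,-23,-8,-7,-12.6,-12.9,-40,1,-26,-9,-6,-14.5,-14.7,-45.7,1,-28,-10,-5,-16.3,-16.6,-51.5,1,-29,-10,-4,-18,-18.4,-57,1,-29,-10,-3,-20,-20.3,-63,1,-29,-10,-2,-21.7,-22,-68.6,1,-29,-10,-1,-23.5,-24,-74.5,1,-29,-10,0,-25.3,-25.8,-80,1,-29,-10,0.5,-27.1,-27.6,-85.7,1,-29,-10,0.5,-27.1,-27.6,-85.7,1]
}}

```text
time_s: 10.5
position: [399.0, -54.6, 329.2]
orientation: [0.289, 0.014, 0.957, 0.001]
wrist_force: [0.2, -0.5, -0.4]
finger_gap: 85.5
```

```bash
python3 - <<'E'
from h import *
o=manip.get_obs(); print(o['position'],o['joint_positions'].round(3),o['finger_gap'])
g=(482,-51,40); a=tcp(g,181.9,-35)
rows([(a+[0,0,170],181.9,-35),(a+[0,0,50],181.9,-35),(a,181.9,-35)])
E
```

```text
[398.95940512 -54.55551687 329.21601973] [ 1.03   0.213 -1.014  2.373  1.164  0.155  0.507] 85.52706504766925
0.03, 0.08, 0.13, -1.43, -1.38, -3.12
6.67, -0.04, 10.13, -1.43, -1.38, -3.12
9.44, -0.09, 14.29, -1.43, -1.38, -3.12
```

The arm is at its limits here with the tilt (j6 0.155, j4 2.37). I'll carry the tin out to the mouth with an upright grip first, then regrip it tilted where there is reach.

```bash
python3 - <<'E'
from h import *
a=np.array([482,-51,184.])
rows([(a+[0,0,110],181.9,0)])
E
```

```text
-4.95, 0.53, 7.53, -0.43, 33.61, -3.45
```

Request:
{"method": "step_arm", "body": {
  "targets": [-2,0,1,0,7,-0.7,1,-4,0.2,2,0,14,-1.4,1,-5,0.4,4,0,21,-2.1,1,-5,0.5,6,-0.4,28,-3,1,-5,0.5,7.5,-0.4,33.6,-3.4,1,-5,0.5,7.5,-0.4,33.6,-3.4,1,-5,0.5,7.5,-0.4,33.6,-3.4,1,-5,0.5,7.5,-0.4,33.6,-3.4,1]
}}

```text
time_s: 11.17
position: [482.7, -51.5, 294.6]
orientation: [0.001, -0.015, 1.0, 0.001]
wrist_force: [-0.4, 0.6, -0.5]
finger_gap: 85.5
```

```bash
python3 - <<'E'
from h import *
o=manip.get_obs(); print(o['position'],o['joint_positions'].round(3),o['finger_gap'])
s=snap('wrist','w5')
print(proj(s,[(482,-51,58),(482,-51,0)]),proj(s,o['position']-[0,0,173]))
rows([((482,-51,184),181.9,0)])
E
```

```text
[482.70698467 -51.51222593 294.56500852] [ 0.9    0.648 -1.104  2.038  0.739  0.922  0.991] 85.48990769433628
[[282.2647521  232.97701683]
 [282.54797415 205.14715916]] [[280.54476395 286.73354212]]
0.06, 0.04, 11.09, 0.07, 0.10, -0.21
```

View pics/w5.png

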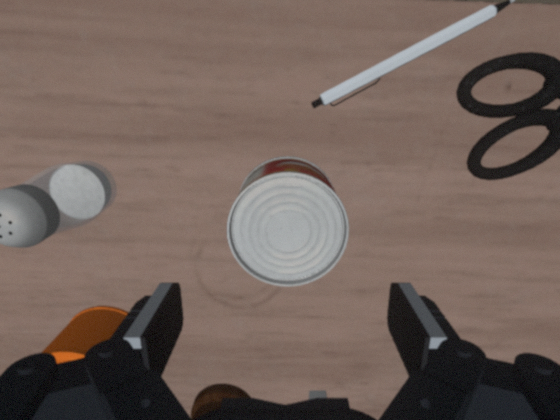

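The lid circle centres at (288,228) in this view, against a prediction of (282,233). I'll correct for that.

```bash
python3 - <<'E'
from h import *
s=load('w5'); g=cv2.cvtColor(s['frame'],cv2.COLOR_BGR2HSV)
m=((g[...,1]<45)&(g[...,2]>110)).astype(np.uint8); m[:160]=0;m[300:]=0;m[:,:200]=0;m[:,370:]=0
c,_=cv2.findContours(m,cv2.RETR_EXTERNAL,cv2.CHAIN_APPROX_NONE);c=max(c,key=cv2.contourArea)
print(cv2.minEnclosingCircle(c)); (u,v),r=cv2.minEnclosingCircle(c)
p=onz(s,u,v,58);print(p,'r mm',onz(s,u+r,v,58)-p)
rows([((*p[:2],184),181.9,0)])
E
```

```text
((287.0362243652344, 221.64903259277344), 65.4691390991211)
[474.51550476 -48.30489929  58.        ] r mm [-1.16223453 39.84365932  0.        ]
0.80, 0.33, 11.09, 0.07, 0.10, -0.21
```

Request:
{"method": "step_arm", "body": {
  "targets": [0.2,0.1,4,0,0,0,1,0.2,0.1,7,0,0,0,1,0.2,0.1,9,0,0,0,1,0.2,0.1,10.5,0,0,0,1,0.2,0.1,11.1,0,0,0,1,0.2,0.1,11.1,0,0,0,1,0.2,0.1,11.1,0,0,0,1]
}}

```text
time_s: 11.8
position: [480.9, -50.1, 185.0]
orientation: [0.001, -0.015, 1.0, 0.0]
wrist_force: [1.5, 0.1, 0.5]
finger_gap: 85.3
```

Request:
{"method": "step_arm", "body": {
  "targets": [0,0,0,0,0,0,0.6,0,0,0,0,0,0,0.6,0,0,0,0,0,0,0.2,0,0,0,0,0,0,0.2,0,0,0,0,0,0,0.2,0,0,0,0,0,0,0.2]
}}

```text
time_s: 12.3
position: [481.3, -50.0, 185.7]
orientation: [0.001, -0.015, 1.0, 0.0]
wrist_force: [-2.5, -0.8, 7.8]
finger_gap: 74.2
```

```bash
python3 - <<'E'
from h import *
o=manip.get_obs(); print(o['position'],o['wrist_force'],o['joint_positions'].round(3),o['finger_gap'])
s=snap('wrist','w6')
q=cw(-150,-12);print(q)
rows([((480,-50,192),181.9,0),((*q,192),181.9,0)])
E
```

```text
[481.27805826 -49.97640741 185.69945589] [-2.54148675 -0.82739214  7.8113334 ] [ 0.749  0.788 -0.901  2.087  0.954  0.749  0.821] 74.15928544029224
[596.48032975  80.63332065]
0.13, 0.00, -0.63, 0.03, 0.17, -0.21
-11.90, 12.71, -0.59, 0.03, 0.17, -0.21
```

View pics/w6.png

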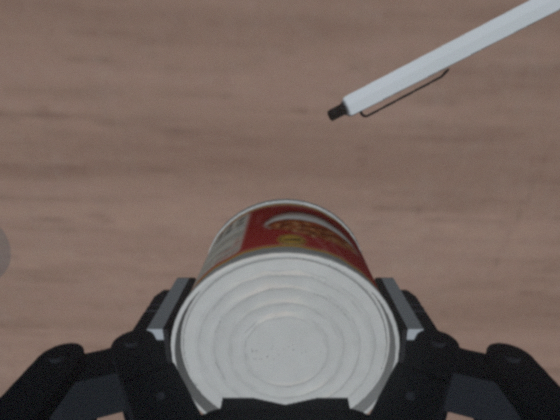

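The tin is held at its sides, gap 74 mm. I'll carry it just clear of the top to a place in front of the mouth.

Request:
{"method": "step_arm", "body": {
  "targets": [0,0,-0.6,0,0,0,0.2,0,0,-0.8,0,0,0,0.2,-1,1.5,-0.8,0,0,0,0.2,-3,3,-0.8,0,0,0,0.2,-5,5,-0.8,0,0,0,0.2,-7,7,-0.8,0,0,0,0.2,-9,9,-0.8,0,0,0,0.2,-10.5,11,-0.8,0,0,0,0.2,-11.5,12,-0.8,0,0,0,0.2,-11.9,12.7,-0.8,0,0,0,0.2,-11.9,12.7,-0.8,0,0,0,0.2,-11.9,12.7,-0.4,0,0,0,0.2,-11.9,12.7,-0.1,0,0,0,0.2,-11.9,12.7,0,0,0,0,0.2,-11.9,12.7,0,0,0,0,0.2]
}}

```text
time_s: 13.6
position: [595.4, 79.4, 185.8]
orientation: [-0.0, -0.014, 1.0, -0.0]
wrist_force: [-5.7, -3.2, 14.3]
finger_gap: 74.4
```

```bash
python3 - <<'E'
from h import *
o=manip.get_obs(); print(o['position'],o['wrist_force'],o['joint_positions'].round(3),o['finger_gap'])
snap('scene','s7')
E
```

```text
[595.41170148  79.44584753 185.77020632] [-5.67325567 -3.2353699  14.26429812] [ 0.44   0.914 -0.89   1.804  0.909  0.895  0.716] 74.42107652245711
```

View pics/s7.png

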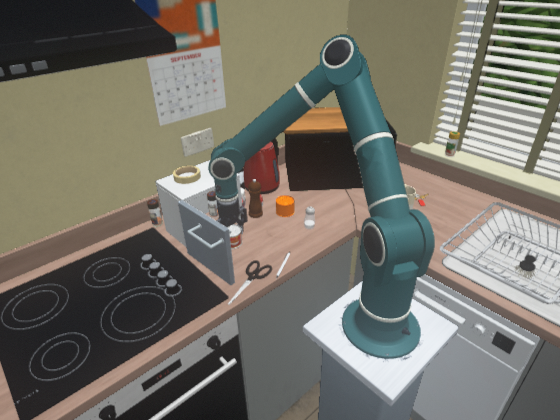

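The tin stands in front of the mouth. I'll open the jaws and tilt about the tin in place.

```bash
python3 - <<'E'
from h import *
o=manip.get_obs(); g=o['position']-[0,0,144]; g[2]=43
rows([(tcp(g,181.9,-t),181.9,-t) for t in [5,10,15,20,25,30,35,38]])
E
```

```text
1.26, -0.01, -0.07, -0.04, -5.00, -0.26
2.50, -0.01, 0.10, -0.05, -10.00, -0.26
3.73, -0.02, 0.37, -0.06, -15.00, -0.26
4.93, -0.02, 0.75, -0.07, -20.00, -0.26
6.09, -0.03, 1.23, -0.09, -25.00, -0.25
7.20, -0.03, 1.81, -0.10, -30.00, -0.25
8.26, -0.04, 2.48, -0.11, -35.00, -0.25
8.87, -0.04, 2.93, -0.12, -38.00, -0.25
```

Request:
{"method": "step_arm", "body": {
  "targets": [0,0,0,0,0,0,1,0,0,0,0,0,0,1,0,0,0,0,0,0,1,0,0,-0.2,0,0,0,1,1.2,0,-0.1,0,-5,0,1,2.5,0,0.1,0,-10,0,1,3.7,0,0.4,0,-15,0,1,4.9,0,0.7,0,-20,0,1,6.1,0,1.2,0,-25,0,1,7.2,0,1.8,0,-30,0,1,8.2,0,2.5,0,-35,0,1,8.2,0,2.5,0,-35,0,1,8.2,0,2.5,0,-35,0,1]
}}

```text
time_s: 14.73
position: [512.8, 78.4, 158.9]
orientation: [0.302, -0.015, 0.953, 0.006]
wrist_force: [-0.7, -0.2, -0.2]
finger_gap: 85.5
```

```bash
python3 - <<'E'
from h import *
o=manip.get_obs(); print(o['position'],o['wrist_force'],o['joint_positions'].round(3),o['finger_gap'])
R=qR(o['orientation']); print('grasp',o['position']+144*R.apply([0,0,1]), R.apply([0,0,1]))
snap('wrist','w8');snap('scene','s8')
E
```

```text
[512.82989698  78.36525851 158.87332815] [-0.69715317 -0.15044005 -0.17876528] [ 0.346  0.781 -0.709  2.195  2.206  0.608 -0.573] 85.45004151262278
grasp [595.68986985  81.20160599  41.13556858] [ 0.57541648  0.01969686 -0.81762333]
```

View pics/w8.png

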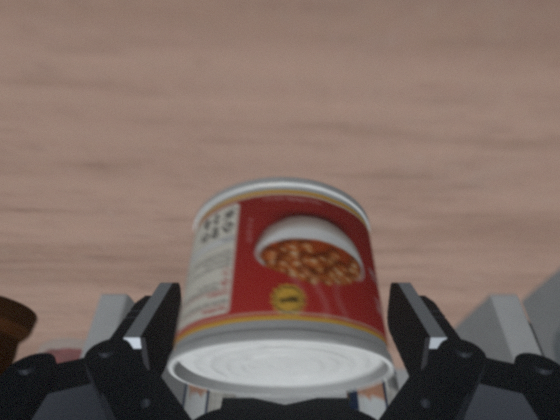

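View pics/s8.png

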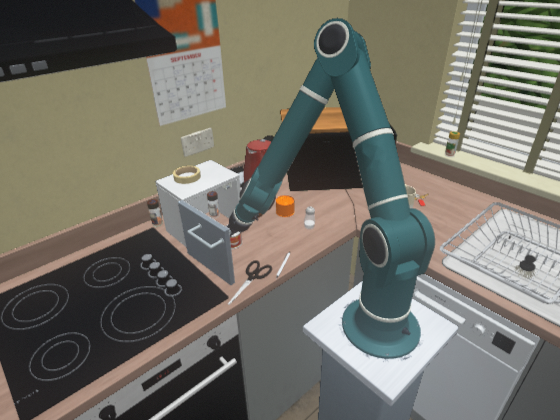

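The tin stands upright between the open jaws (wrist view, x 175–390). I'll grip it again and work out the move in.

Request:
{"method": "step_arm", "body": {
  "targets": [0,0,0,0,0,0,0.6,0,0,0,0,0,0,0.2,0,0,0,0,0,0,0.2,0,0,0,0,0,0,0.2,0,0,0,0,0,0,0.2]
}}

```text
time_s: 15.25
position: [514.4, 77.9, 159.3]
orientation: [0.301, -0.014, 0.954, 0.005]
wrist_force: [0.7, -0.3, -0.3]
finger_gap: 73.9
```

```bash
python3 - <<'E'
from h import *
o=manip.get_obs(); print(o['position'],o['wrist_force'],o['joint_positions'].round(3),o['finger_gap'])
p=o['position'];d=np.r_[cw(-48,-12)-cw(-150,-12),0];R=qR(o['orientation'])
for f,z in [(0,5),(.2,5),(.4,5),(.6,5),(.8,5),(1,5),(1,2),(1,0)]: print((R.inv().apply(d*f+[0,0,z])/10).round(2))
E
```

```text
[514.40614471  77.89830826 159.26565392] [ 0.65806902 -0.26146404 -0.34293357] [ 0.346  0.78  -0.708  2.191  2.197  0.605 -0.565] 73.94949831665829
[-0.29  0.   -0.41]
[-1.96  0.01  0.76]
[-3.63  0.02  1.93]
[-5.3   0.03  3.1 ]
[-6.97  0.03  4.27]
[-8.64  0.04  5.44]
[-8.47  0.04  5.69]
[-8.35  0.04  5.85]
```

Request:
{"method": "step_arm", "body": {
  "targets": [-0.3,0,-0.4,0,0,0,0.2,-0.8,0,0,0,0,0,0.2,-2,0,0.8,0,0,0,0.2,-3,0,1.5,0,0,0,0.2,-4,0,2.2,0,0,0,0.2,-5.3,0,3.1,0,0,0,0.2,-6.2,0,3.7,0,0,0,0.2,-7,0,4.3,0,0,0,0.2,-7.8,0,4.9,0,0,0,0.2,-8.6,0,5.4,0,0,0,0.2,-8.6,0,5.4,0,0,0,0.2,-8.5,0,5.6,0,0,0,0.2,-8.4,0,5.8,0,0,0,0.2,-8.4,0,5.8,0,0,0,0.2]
}}

```text
time_s: 16.42
position: [615.6, 81.2, 159.4]
orientation: [0.3, -0.014, 0.954, 0.005]
wrist_force: [-0.1, 0.0, -2.9]
finger_gap: 74.3
```

```bash
python3 - <<'E'
from h import *
o=manip.get_obs(); print(o['position'],o['wrist_force'],o['joint_positions'].round(3),o['finger_gap'])
R=qR(o['orientation']); print('grasp in cup',wc(o['position']+144*R.apply([0,0,1])))
snap('wrist','w9');snap('scene','s9')
E
```

```text
[615.55532289  81.18553701 159.37562994] [-0.10211441  0.00732107 -2.90801928] [ 0.258  0.817 -0.595  1.962  2.012  0.47  -0.35 ] 74.2910463799183
grasp in cup [-48.39775257 -12.14339007]
```

View pics/w9.png

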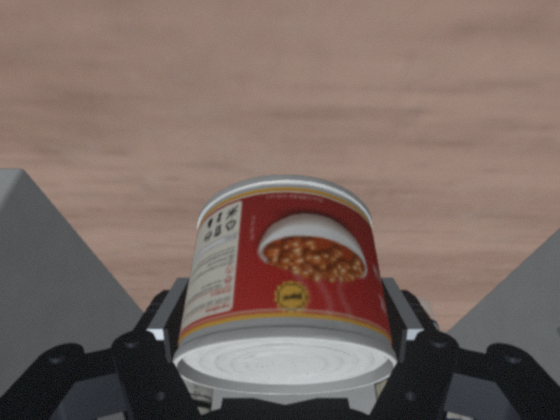

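View pics/s9.png

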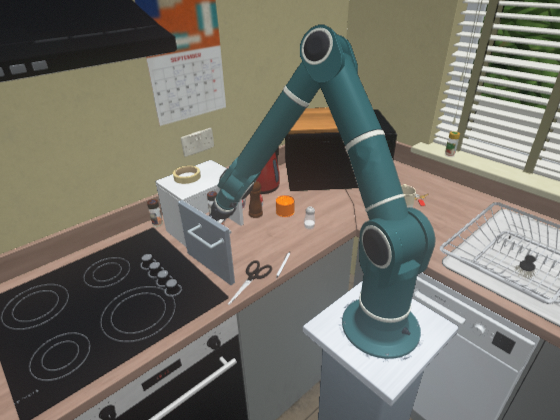

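The tin is at the depth I wanted, (-48,-12) in the cupboard frame. I'll lower slightly, open and withdraw level.

Request:
{"method": "step_arm", "body": {
  "targets": [-0.1,0,0.2,0,0,0,0.2,-0.1,0,0.2,0,0,0,0.2,-0.1,0,0.2,0,0,0,1,-0.1,0,0.2,0,0,0,1,-0.1,0,0.2,0,0,0,1,-0.1,0,0.2,0,0,0,1,1,0,-0.6,0,0,0,1,2.5,0,-1.8,0,0,0,1,4.2,0,-2.9,0,0,0,1,6.3,0,-4.4,0,0,0,1,8.4,0,-5.9,0,0,0,1,10,0,-7,0,0,0,1,10,0,-7,0,0,0,1,10,0,-7,0,0,0,1]
}}

```text
time_s: 17.68
position: [493.7, 77.3, 159.8]
orientation: [0.301, -0.014, 0.954, 0.005]
wrist_force: [0.8, -0.6, 1.4]
finger_gap: 85.6
```

```bash
python3 - <<'E'
from h import *
o=manip.get_obs(); print(o['position'],o['wrist_force'],o['joint_positions'].round(3),o['finger_gap'])
snap('wrist','w10')
p=o['position']
rows([((*p[:2],330),181.9,0),((470,120,400),150,0)])
E
```

```text
[493.69444772  77.29677277 159.79410334] [ 0.82643717 -0.5771111   1.35715963] [ 0.358  0.772 -0.726  2.236  2.223  0.63  -0.603] 85.57230645578068
-9.68, 0.02, -13.97, -0.01, 35.07, -0.24
-11.86, 4.37, -20.99, 9.75, 34.15, 30.65
```

View pics/w10.png

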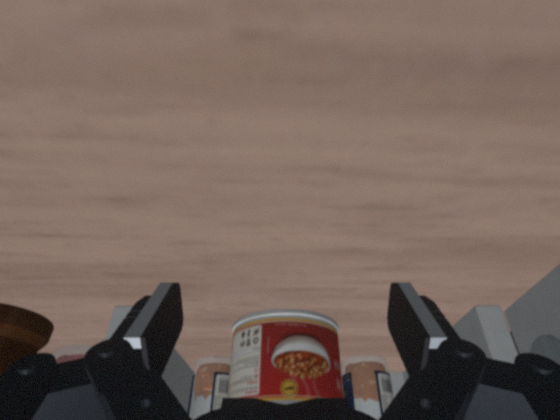

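The tin stands upright inside at (285,355), between the two spice jars. Next I'll rise, and look at the door and the tin from above.

Request:
{"method": "step_arm", "body": {
  "targets": [-1,0,-3,0,0,0,1,-3,0,-6,0,5,0,1,-5,0,-9,0,12,0,0,-7,0,-12,0,18,0,-1,-9.5,0,-14,0,24,0,-1,-11,0,-16,0,30,0,-1,-13,0,-19,0,35,0,-1,-13,0,-20,0,35,0,-1,-13,0,-20,0,35,0,-1,-13,0,-20,0,35,0,-1,-13,0,-20,0,35,0,-1,-13,0,-20,0,35,0,-1]
}}

```text
time_s: 18.73
position: [488.8, 78.0, 404.2]
orientation: [0.004, -0.014, 1.0, 0.003]
wrist_force: [1.0, -0.1, 0.2]
finger_gap: -0.3
```

```bash
python3 - <<'E'
from h import *
o=manip.get_obs(); print(o['position'],o['joint_positions'].round(3),o['finger_gap'])
snap('scene','s11');t=snap('top','t11');
for n in ['s11','t11']:
    s=load(n);P=cloud(s);ok=s['depth']>0
    m=ok&(P[...,2]>210)&(P[...,2]<226)&(P[...,0]>380)&(P[...,0]<625)&(P[...,1]>100)&(P[...,1]<300)
    q=P[m][:,:2]
    if m.sum()>10:
        l=cv2.fitLine(q.astype(np.float32),cv2.DIST_HUBER,0,.01,.01).ravel(); print(n,m.sum(),l,q.min(0),q.max(0),'phi',np.pi/2-np.arctan2(l[1],l[0])%np.pi+np.radians(1.9) )
E
```

```text
[488.79625796  78.01173101 404.16068862] [ 0.663  0.423 -1.088  1.929  0.433  1.039  0.987] -0.2600862184704206
s11 351 [9.9669188e-01 8.1272766e-02 5.1316339e+02 2.1882397e+02] [413.81589896 197.67324632] [624.09795103 231.93572846] phi 1.5225951404085587
t11 363 [9.9591142e-01 9.0335056e-02 4.8269992e+02 2.0960674e+02] [414.08684101 195.49873873] [566.41570212 225.91084882] phi 1.513499233197255
```

View pics/s11.png

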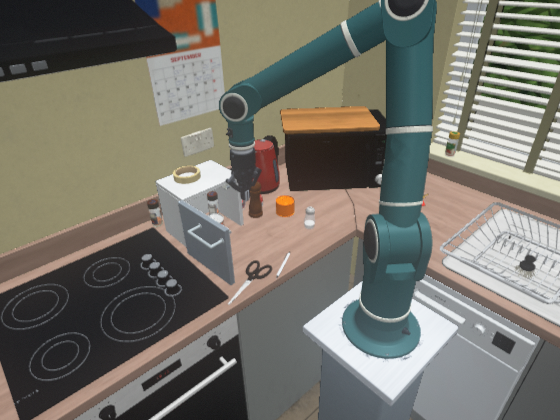

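View pics/t11.png

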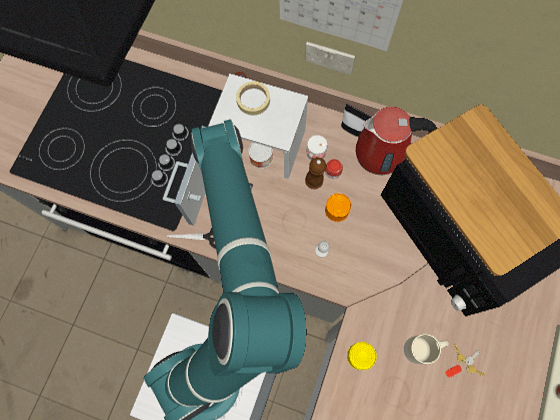

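```bash
python3 - <<'E'
from h import *
t=load('t11'); print('tin lid',wc(onz(t,261,153,58)), dep(t,261,153))
for k,(u,v,z) in dict(salt=(322,245,89),egg=(334,168,55),pep=(317,165,155),jam=(317,143,83)).items(): print(k,dep(t,u,v).round())
o=manip.get_obs();q=door(110,168,1.5);print(q)
rows([((*o['position'][:2],440),181.9,0),((*q,440),181.9-86,0),((*q,333),181.9-86,0)])
E
```

```text
tin lid [-54.58887212 -20.37843807] [693.35275727  76.02876435  54.88971891]
salt [ 469. -196.   93.]
egg [ 720. -154.   59.]
pep [ 676. -108.  148.]
jam [773. -79.  78.]
[473.49223784 306.47270708]
-0.02, 0.01, -4.06, 0.09, 0.23, -0.29
0.69, 23.03, -4.03, 0.24, 0.11, 85.71
0.73, 23.01, 6.67, 0.24, 0.11, 85.71
```

```bash
python3 - <<'E'
from h import *
w=load('w10'); 
cv2.imwrite('pics/c10.png',cv2.resize(w['frame'][290:420,180:400],None,fx=3.5,fy=3.5))
t=load('t11');cv2.imwrite('pics/c11.png',cv2.resize(t['frame'][120:180,220:300],None,fx=8,fy=8,interpolation=cv2.INTER_CUBIC))
for v in (310,311,312,313,314,316): print(v,wc(onz(w,286,v,0)).round(1))
E
```

```text
310 [-79.8  -9.9]
311 [-78.1  -9.9]
312 [-76.3  -9.9]
313 [-74.6  -9.9]
314 [-72.8  -9.9]
316 [-69.2  -9.9]
```

View pics/c10.png

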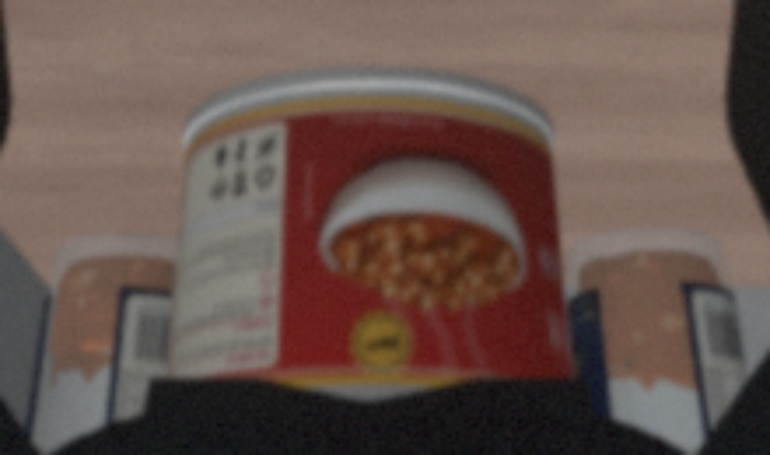

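View pics/c11.png

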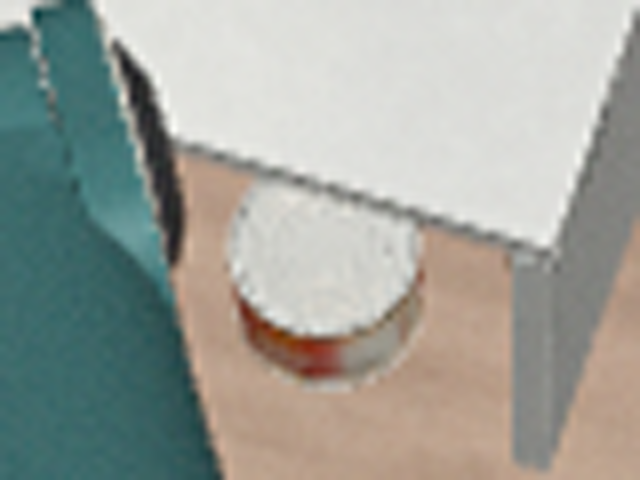

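```bash
python3 - <<'E'
from h import *
t=load('t11')
print(wc(onz(t,259.4,161.7,58)),wc(onz(t,258.8,168,0)),'panel foot (-90,-112)',wc(onz(t,286.2,178,0)))
E
```

```text
[-83.77682472 -24.96419355] [-82.76966985 -19.74664412] panel foot (-90,-112) [ -88.56244055 -113.77562283]
```

The tin's near edge is at -80 to -84 mm, and the panel foot checks out at -89 against -90. So the tin's centre is near -45 and it stands clear of the door. Next I'll go over the door to its outside.

Request:
{"method": "step_arm", "body": {
  "targets": [0,0,-4,0,0,0,-1,0,2,-4,0,0,7,-1,0.1,5,-4,0,0,14,-1,0.2,8,-4,0,0,21,-1,0.3,11,-4,0,0,28,-1,0.4,14,-4,0,0,35,-1,0.5,17,-4,0,0,42,-1,0.6,20,-4,0,0,49,-1,0.7,23,-4,0,0,56,-1,0.7,23,-4,0,0,63,-1,0.7,23,-4,0,0,70,-1,0.7,23,-4,0,0,77,-1,0.7,23,-4,0,0,84,-1,0.7,23,-4,0,0,86,-1,0.7,23,-4,0,0,86,-1,0.7,23,-4,0,0,86,-1]
}}

```text
time_s: 20.17
position: [471.9, 306.5, 437.5]
orientation: [-0.0, 0.67, 0.742, -0.0]
wrist_force: [-0.7, 0.4, -0.3]
finger_gap: -0.1
```

```bash
python3 - <<'E'
from h import *
o=manip.get_obs(); print(o['position'],o['joint_positions'].round(3),o['finger_gap'])
q=door(110,168,1.5); s=snap('wrist','w12')
rows([((*q,333),181.9-86,0)])
E
```

```text
[471.87900994 306.5064108  437.5110113 ] [-0.046  0.395 -0.748  1.748  0.295  1.115 -0.787] -0.11988168101992061
-0.02, 0.16, 10.47, -0.02, -0.03, -0.11
```

View pics/w12.png

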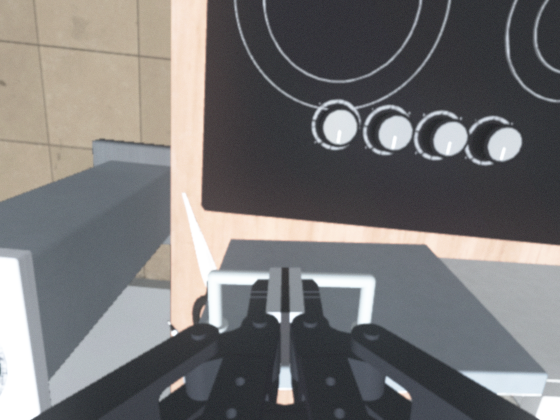

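```bash
python3 - <<'E'
from h import *
w=load('w12'); a=onz(w,216,279,178);b=onz(w,372,279,178); print(a,b,(a+b)/2,door(60,168,1.5),door(60,168,1.55)); o=manip.get_obs()
print('finger at z178 px',proj(w,[*o['position'][:2],178]), proj(w,o['position']-[0,0,173]))
E
```

```text
[426.77894497 259.41991566 178.        ] [537.61045839 270.69254681 178.        ] [482.19470168 265.05623123 178.        ] [478.68075962 256.74264331] [481.00861576 265.35220266]
finger at z178 px [[285.64392643 223.30836887]] [[286.3148544  289.06291291]]
```

The bar's middle is measured at (482,265), so the door is at about 1.55 rad, and the fingers at y=306 come down outside it. I'll descend and then push along the arc.

Request:
{"method": "step_arm", "body": {
  "targets": [0,0,3,0,0,0,-1,0,0,6,0,0,0,-1,0,0,9,0,0,0,-1,0,0,10.3,0,0,0,-1,0,0,10.3,0,0,0,-1,0,0,10.3,0,0,0,-1]
}}

```text
time_s: 20.72
position: [472.2, 306.9, 335.6]
orientation: [-0.001, 0.671, 0.742, 0.0]
wrist_force: [-0.4, -0.0, 0.4]
finger_gap: 0.1
```

```bash
python3 - <<'E'
from h import *
o=manip.get_obs(); print(o['position'],o['wrist_force'],o['joint_positions'].round(3))
z=o['position'][2]
rows([((*door(79,168,f),z),181.9-np.degrees(f),0) for f in np.arange(1.5,0.05,-.1)])
E
```

```text
[472.15323858 306.88821877 335.60215522] [-0.44560221 -0.04005593  0.40483849] [-0.101  0.512 -0.69   1.844  0.399  0.927 -0.873]
-3.15, 0.14, -0.01, -0.02, -0.09, -0.22
-4.87, -0.56, -0.01, -0.02, -0.09, -5.95
-6.65, -1.08, -0.01, -0.01, -0.09, -11.68
-8.48, -1.42, -0.01, -0.01, -0.10, -17.41
-10.33, -1.58, -0.02, -0.00, -0.10, -23.14
-12.18, -1.55, -0.02, 0.00, -0.10, -28.87
-14.03, -1.34, -0.02, 0.01, -0.10, -34.60
-15.84, -0.95, -0.03, 0.01, -0.10, -40.33
-17.60, -0.37, -0.03, 0.01, -0.10, -46.06
-19.30, 0.37, -0.03, 0.02, -0.10, -51.79
-20.92, 1.29, -0.03, 0.02, -0.10, -57.52
-22.44, 2.36, -0.04, 0.03, -0.10, -63.25
-23.84, 3.57, -0.04, 0.04, -0.10, -68.98
-25.11, 4.92, -0.04, 0.04, -0.09, -74.71
-26.24, 6.39, -0.05, 0.05, -0.09, -80.44
```

Request:
{"method": "step_arm", "body": {
  "targets": [-1.5,0.1,0,0,0,0,-1,-2.5,0.1,0,0,0,0,-1,-3.2,0.1,0,0,0,-0.2,-1,-4,-0.2,0,0,0,-3,-1,-4.9,-0.6,0,0,0,-6,-1,-6.7,-1.1,0,0,0,-11.7,-1,-8.5,-1.4,0,0,0,-17.4,-1,-10.3,-1.6,0,0,0,-23,-1,-12.2,-1.6,0,0,0,-29,-1,-14,-1.3,0,0,0,-34.6,-1,-15.8,-1,0,0,0,-40.3,-1,-17.6,-0.4,0,0,0,-46,-1,-19.3,0.4,0,0,0,-51.8,-1,-20.9,1.3,0,0,0,-57.5,-1,-22.4,2.4,0,0,0,-63,-1,-23.8,3.6,0,0,0,-69,-1,-23.8,3.6,0,0,0,-69,-1]
}}

```text
time_s: 22.13
position: [534.0, 69.6, 335.8]
orientation: [0.001, 0.135, 0.991, 0.001]
wrist_force: [-0.7, 0.4, 0.1]
finger_gap: -0.2
```

```bash
python3 - <<'E'
from h import *
o=manip.get_obs(); print(o['position'],o['wrist_force'],o['joint_positions'].round(3))
z=o['position'][2]; snap('scene','s13');snap('wrist','w13')
for off in (79,76,70): rows([((*door(off,168,f),z),181.9-np.degrees(f),0) for f in (.2,.15,.1,0.05,0)]);print()
E
```

```text
[534.0341169   69.61362941 335.79239042] [-0.65085134  0.41258118  0.13951108] [ 0.538  0.571 -0.951  1.893  0.563  0.968  0.629]
-1.68, -0.65, -0.00, 0.12, 0.04, -5.97
-2.57, -0.94, -0.00, 0.12, 0.04, -8.83
-3.46, -1.18, -0.00, 0.12, 0.04, -11.70
-4.37, -1.37, -0.00, 0.12, 0.04, -14.56
-5.29, -1.52, -0.00, 0.12, 0.05, -17.42

-1.98, -0.62, -0.00, 0.12, 0.04, -5.97
-2.86, -0.89, -0.00, 0.12, 0.04, -8.83
-3.76, -1.12, -0.00, 0.12, 0.04, -11.70
-4.66, -1.29, -0.00, 0.12, 0.04, -14.56
-5.57, -1.43, -0.00, 0.12, 0.05, -17.42

-2.58, -0.56, -0.00, 0.12, 0.04, -5.97
-3.46, -0.80, -0.00, 0.12, 0.04, -8.83
-4.34, -0.99, -0.00, 0.12, 0.04, -11.70
-5.24, -1.14, -0.00, 0.12, 0.04, -14.56
-6.15, -1.25, -0.00, 0.12, 0.05, -17.42
```

View pics/s13.png

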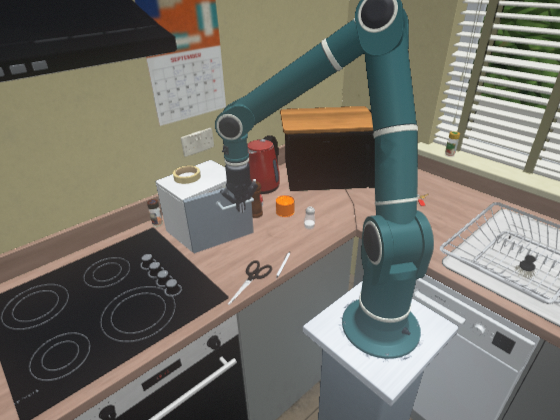

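View pics/w13.png

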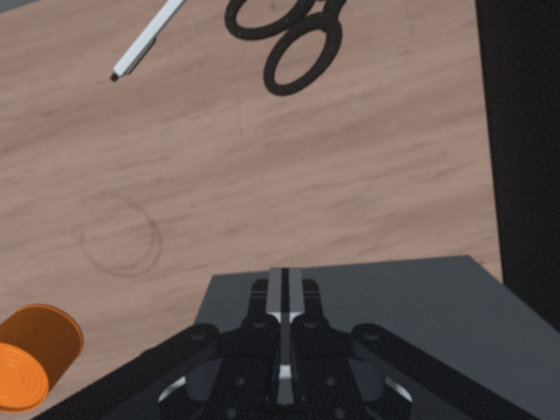

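The door follows the fingers. I'll push it through the catch.

Request:
{"method": "step_arm", "body": {
  "targets": [-1,-0.3,0,0,0,-3,-1,-2,-0.6,0,0,0,-6,-1,-2.9,-0.9,0,0,0,-8.8,-1,-3.8,-1.1,0,0,0,-11.7,-1,-4.3,-1.2,0,0,0,-13,-1,-4.7,-1.3,0,0,0,-14.6,-1,-5.1,-1.4,0,0,0,-16,-1,-5.4,-1.4,0,0,0,-17,-1,-5.6,-1.4,0,0,0,-17.4,-1,-5.6,-1.4,0,0,0,-17.4,-1]
}}

```text
time_s: 23.07
position: [580.8, 46.4, 335.7]
orientation: [-0.0, -0.019, 1.0, 0.0]
wrist_force: [-0.0, 0.5, 0.2]
finger_gap: 0.1
```

```bash
python3 - <<'E'
from h import *
o=manip.get_obs(); print(o['position'],o['wrist_force'],door(76,168,0))
snap('scene','s14'); t=snap('top','t14')
E
```

```text
[580.78752693  46.44761247 335.70508161] [-0.00351996  0.50727774  0.24481865] [581.61185356  44.07257016]
```

View pics/s14.png

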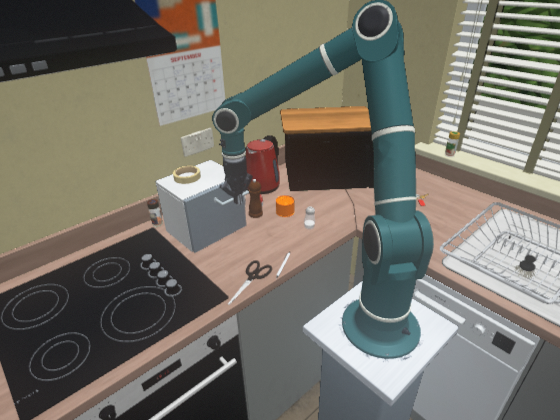

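No force is left, so the door has probably snapped shut ahead of the fingers. I'll press gently to confirm a hard stop.

Request:
{"method": "step_arm", "body": {
  "targets": [-0.2,0,0,0,0,0,-1,-0.4,0,0,0,0,0,-1,-0.4,0,0,0,0,0,-1]
}}

```text
time_s: 23.42
position: [582.8, 46.7, 335.3]
orientation: [-0.005, -0.019, 1.0, -0.0]
wrist_force: [-16.7, -1.1, 11.6]
finger_gap: 0.1
```

Request:
{"method": "step_arm", "body": {
  "targets": [-0.2,0,0,0,0,0,-1,-0.3,0,0,0,0,0,-1,-0.3,0,0,0,0,0,-1]
}}

```text
time_s: 23.67
position: [583.9, 47.1, 335.2]
orientation: [-0.008, -0.019, 1.0, -0.001]
wrist_force: [-25.6, -2.2, 18.4]
finger_gap: -0.1
```

There is a hard stop at 26 N, beyond the catch's 14 N. I'll back off and look at the gap.

Request:
{"method": "step_arm", "body": {
  "targets": [2,0,0,0,0,0,-1,5,0,-2,0,0,0,-1,8,0,-5,0,0,0,-1,11,0,-8,0,0,0,-1,13,3,-12,0,0,0,-1,14,6,-15,0,0,0,-1,14,9,-15,0,0,0,-1,14,12,-15,0,0,0,-1,14,12,-15,0,0,0,-1,14,12,-15,0,0,0,-1]
}}

```text
time_s: 24.5
position: [443.6, 162.2, 485.9]
orientation: [0.001, -0.021, 1.0, 0.001]
wrist_force: [0.4, -0.8, -0.4]
finger_gap: 0.5
```

```bash
python3 - <<'E'
from h import *
o=manip.get_obs(); print(o['position'],o['wrist_force'],o['qvel'].round(3))
for n,b in (('scene','scene0'),('top','top0')):
    s=snap(n,n+'15'); a=load(b)
    P=cloud(s);f=(s['depth']>0)&(P[...,2]>20)&(P[...,2]<140)&(P[...,0]>600)&(P[...,0]<740)&(P[...,1]>-40)&(P[...,1]<215)
    q=P[f]; l=cv2.fitLine(q[:,:2].astype(np.float32),cv2.DIST_HUBER,0,.01,.01).ravel(); print(n,f.sum(),l)
    d=cv2.absdiff(s['frame'],a['frame']).max(2); 
    cv2.imwrite('pics/d%s.png'%n,np.hstack([s['frame'][100:300,140:360],cv2.cvtColor(d,cv2.COLOR_GRAY2BGR)[100:300,140:360]]) if n=='scene' else np.hstack([s['frame'][60:280,190:390],cv2.cvtColor(d,cv2.COLOR_GRAY2BGR)[60:280,190:390]]))
E
```

```text
[443.64389572 162.22511381 485.93913856] [ 0.3792191  -0.83082571 -0.37950511] [0.051 0.017 0.038 0.014 0.007 0.007 0.012]
scene 1665 [ 2.6945861e-02 -9.9963689e-01  6.3826099e+02  1.0265386e+02]
top 1000 [ 3.6141943e-02 -9.9934667e-01  6.3743054e+02  9.7255585e+01]
```

View pics/dscene.png

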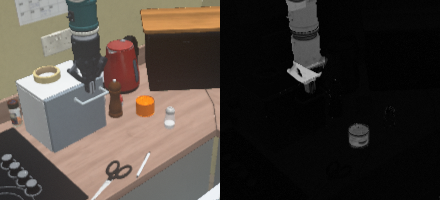

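View pics/dtop.png

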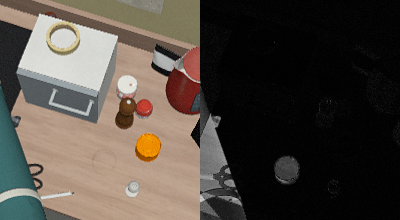

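The door face fits the shut line from the start to within 0.002 rad. The difference images show only the tin's old place and the arm.

```bash
python3 - <<'E'
from h import *
print(job.job_done())
E
```

```text
the job is handed in; nothing more can be done
None
```

The tin is in the cupboard, the door is shut, and I handed the job in at about 24.6 s; no verdict was reported.

**What I did:** I hooked the handle from above with closed fingers and pulled the door open to about 1.5 rad. I carried the tin a few millimetres off the worktop to the mouth, regripped it tilted 35°, and set it down inside. Then I pushed the handle bar along its arc until the door shut.

**Last checks:**
- **Door:** it met a hard stop at 26 N, beyond the catch's 14 N. Its face matches the starting shut line within 0.002 rad in both views.
- **Tin:** it was last seen upright inside, before the door closed. From its near edge I put its centre about 45 mm behind the cupboard's origin, so about 45 mm inside the front edges.
- **Bystanders:** comparing images from before and after shows no movement of the jam jar, pepper mill, salt shaker or egg timer.
- **Arm:** clear of everything, with wrist force near zero.

**Checks that disagreed:**
- A first, partly hidden reading of the tin's lid put its centre at -55 mm, against -48 mm from the grasp and about -45 mm from the near edge. All three lie within the allowed range.
- My first hook would have run joint 7 out of its range, so I turned the gripper half round and hooked again.
- The 35° tilt was out of reach at the tin's first place, so I carried it with an upright grip and regripped it at the mouth.

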